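# Slide the earth plate out over the ledge end

### The job

Using the fingertips only, push the copper earth plate back on its blue ledge until its long side lies flat against the raised back lip; then push it along the lip towards the ledge's open end (by the bulb) until the whole silvery tinned strip sticks out past that end, together with at most a finger's breadth (about 15 mm) of the bare copper. Leave it lying flat against the lip and back away; never lift or tip the plate, keep off the glass bulb lamp, and leave the other small parts where they are.

Things in the scene. Friction and masses are not known exactly. Their poses are not given: they have to be found in the camera images.
- plate: Loose flat copper plate, 80 mm (its x) by 120 mm (its y) by 6 mm thick, about 0.5 kg, lying on the ledge, at the start turned a little and off the lip. Origin: centre of its underside. The last 30 mm at its -y end are a bright silvery tinned strip with two dark screw holes; that is the leading end.
- plate_lead (a point): Middle of the plate's leading (-y, tinned) 80 mm edge, half-way through its thickness. Axes as the plate's.
- ledge: Fixed blue steel ledge, 130 mm deep (its x) by 360 mm long (its y), top face 50 mm above the counter; its turn about z varies. Origin: centre of its foot on the counter. Along its +x side (away from the robot) runs a lip 6 mm thick that rises 10 mm above the top face; the other three sides are open. The plate goes out over the -y end (robot's right), called the open end.
- ledge_corner (a point): Point on the ledge's top face where the inner face of the lip meets the open end. Axes as the ledge's: x towards the lip (lip face at x = 0, the top face reaches to x = -124 mm), y along the ledge (open end at y = 0, other end at y = +360 mm), z up.
- lamp: Fixed frosted glass bulb in a brass bayonet socket on a 90 mm square brown bakelite mount, 150 mm tall, bulb 60 mm wide, standing past the ledge's open end. Origin: centre of the foot. Do not touch.
- shield: Loose grey valve shield, upright can 28 mm across, 50 mm tall. Origin: centre of the foot. Stands on the counter before the ledge. Leave alone.
- trimmer: Loose green ceramic trimmer, 34 mm square, 18 mm tall. Origin: centre of the foot. On the counter before the ledge. Leave alone.
- jar: Loose amber screw jar with red cap, 52 mm across, 65 mm tall. Origin: centre of the foot. On the counter before the ledge. Leave alone.
- dial: Loose black plastic dial, 44 mm across, 18 mm tall, lying on the ledge near the end away from the lamp. Origin: centre of the underside. Leave alone.
- driver: Loose screwdriver lying on the counter to the robot's left. Leave alone.

How it is judged (in metres and radians):
On the way, in this order (a step that is already met when the one before it is completed fails the run):
1. the plate's long side lies against the lip while its leading end is still on the ledge (x of plate in the frame of ledge_corner above -0.047 m and angle between the x axis of plate and the x axis of ledge_corner, either way round below 0.09 rad and angle between plate's own z axis and vertical below 0.05 rad and height (world z) of plate between 0.046 and 0.055 m and y of plate_lead in the frame of ledge_corner above 0 m), for 0.2 s.
2. the plate overhangs the open end by the tinned strip (y of plate_lead in the frame of ledge_corner between -0.052 and -0.027 m and angle between plate's own z axis and vertical below 0.05 rad and height (world z) of plate between 0.046 and 0.055 m), for 0.2 s.
At the end, for the whole second after the job is handed in: The plate lies flat and still on the ledge, leading edge 27 to 52 mm past the open end, long side along the lip (within 0.07 rad and 6 mm at its middle) (all of step 2 and x of plate in the frame of ledge_corner above -0.046 m and angle between the x axis of plate and the x axis of ledge_corner, either way round below 0.07 rad and linear speed of plate below 0.01 m/s); the robot touches nothing.
It fails at once if the plate is lifted (height (world z) of plate above 0.058 m).
It fails at once if the plate tips or falls (angle between plate's own z axis and vertical above 0.15 rad or height (world z) of plate below 0.042 m).
It fails at once if the glass bulb lamp is touched (contact force between lamp and anything else above 1 N).
It fails at once if another part is moved or lifted (15 mm) (distance of any of shield, trimmer, dial, jar, driver from where it was at the start of the episode above 0.015 m).
It also fails if it takes over 72 s, if anything falls off the work surface, if the arm or the gripper's body presses on something with over 40 N, if the wrist force passes 120 N, or if a joint passes its speed limit or range.

### The arm

A 6-joint arm with a two-finger parallel gripper is mounted at the origin on the work surface. World frame = base frame: x ahead of the robot, y to its left, z up, the work surface at z = 0. Lengths are in mm, angles in rad, forces in N, time in s.
With the tool pointing down it reaches from about 350 to 875 mm from the base axis. Payload 4.2 kg.
Tool frame: the origin (TCP) lies midway between the tips of the shut fingers; the grasp point (between the pads) lies 19 mm behind it; z points along the fingers, y is the line along which they close (so a half turn about z gives the same grasp; the last joint's range is limited). The gripper opens to 85 mm and grips with 20 to 120 N. Pads are 22 mm wide; open, the fingers measure 114 mm over their backs; the gripper's body (76 mm by 85 mm) begins 54 mm behind the grasp point. The pads swing forward as they close: fully open they stand 13 mm farther back than shut.
Start: joints at [1.508, 0.385, 0.008, 0, -1.194, -0.259], TCP at [197.639, 592.906, 231.312] pointing down, gripper open.
Joint ranges: [-3.14, 3.14], [-1.21, 2.06], [-1.07, 1.41], [-3.16, 2.05], [-2.99, -0.16], [-3.1, 3.1]. Speed limits (rad/s): [2.79, 2.79, 3.14, 3.14, 3.14, 3.14].

### API

Orientations are given as a unit quaternion [x, y, z, w].
In Python, from bench import read_state, get_image, job_done gives the robot as it stands.
- The arm moves only by the tool servo_tool, never from a script. Its arguments are lists of equal length, an entry for each row: "rotation": the turn, a rotation vector about the world's x, y, z scaled (see below), a list of three; "slide": the shift along the world's x, y, z scaled (see below), a list of three; "grip": the opening, from -1 (shut) to 1 (fully open). In form: {"rotation": [[rx, ry, rz], ...], "slide": [[tx, ty, tz], ...], "grip": [grip, ...]}. A call has 1 to 8 rows; each row is the pose to reach, as a shift and turn from the pose commanded when the call began, turning the shorter way round; what a row does not reach only later rows make up. The controller multiplies each number of a shift by 0.2 m and each number of a turn by 360 degrees. A row lasts 1/8 s, in which the tool goes at most 62.5 mm and 10.7 degrees, less where a joint would pass 70% of its speed; a pose out of reach is approached as far as the arm can. A call with a number of a shift or a turn outside -1 to 1 is refused whole. A call with a gripper value outside its range is refused whole. The fingers move at their own pace and stop on an object; the grip force is fixed at half the most. Time passes only in rows, so rows that repeat a pose let the fingers close. It gives the time, the measured TCP pose, the force, the opening and the grip force at its end, in the units of the state.
- read_state(): the state, without advancing time (a new reading comes with each control period).
- get_image(name): name is "side" or "top" or "wrist"; returns a dict with "image" (420x560x3 uint8, red, green, blue), "depth" (420x560 float32, mm along the optical axis (not along the pixel's ray), 0 where there is no reading), "camera_matrix" (3x3 intrinsics, pixels), "rvec" (rotation vector, rad) and "tvec" (3), from world to camera coordinates, as OpenCV has them; the wrist camera has in their place "hand_eye" (4x4, takes a point from camera to tool coordinates, whose origin is the TCP and whose axes are the flange's). Camera axes: x right, y down, z forward; pixel columns grow to the right and rows downward; lengths in mm; the calibration is good to about 2 mm. A picture is of the moment at which its call begins: read the wrist's pose just before it.
- job_done(): hands the job in; it is judged then, once.
The state is a dict: "clock": time; "joints": joint angles; "joint_vel": joint speeds; "joint_efforts": joint torques, N m; "position": TCP position; "ee_rot": TCP orientation; "contact_force": force on the tool from outside, world axes, zero at the start; "wrist_torque": the same for the moment, N m; "gripper_width": finger opening in mm; "grasp_force": force on a finger pad.
Only numpy, scipy, OpenCV 4.12 (cv2) and the standard library are available. Lean on these libraries where they do the work, as an engineer would, in place of code of your own. Each camera call takes 0.05 s, during which the arm holds its last target. There are 200 camera calls.

## Working session

There is one attempt and no reset: what is moved stays moved. The work goes in short steps, Python scripts to look and compute and a tool call to move; the robot and the scene stay as the last step left them, time stands still between calls to the robot, and variables do not carry over. Pictures are saved under pics/ and viewed, at most 10 in all, crops included, and the job is handed in when it is done.

Besides the shell and the picture viewer there is one more tool, called as name(argument=value, ...) on one line, values as JSON. servo_tool: Moves the arm, as the interface text tells. Shifts and turns lie within -1 to 1; 1 stands for 0.2 m of shift or 360 degrees of turn. Its arguments: {"type":"object","properties":{"rotation":{"type":"array","items":{"type":"array","items":{"type":"number","minimum":-1,"maximum":1}}},"slide":{"type":"array","items":{"type":"array","items":{"type":"number","minimum":-1,"maximum":1}}},"grip":{"type":"array","items":{"type":"number"}}},"required":["rotation","slide","grip"]}

```bash
mkdir -p pics; cat > h.py <<'E'
import numpy as np, cv2
from bench import read_state, get_image, job_done
def cast(d,px,z):
    R=cv2.Rodrigues(np.array(d["rvec"],float))[0];t=np.array(d["tvec"],float).ravel()
    K=np.array(d["camera_matrix"]);c=-R.T@t
    r=(R.T@np.linalg.inv(K)@np.c_[np.array(px,float).reshape(-1,2),np.ones(np.size(px)//2)].T).T
    return c+r*((z-c[2])/r[:,2])[:,None]
def save(n,f):
    d=get_image(n);cv2.imwrite(f,cv2.cvtColor(d["image"],cv2.COLOR_RGB2BGR));return d
E
python3 - <<'E'
from h import *
import pickle
for n in("top","side"):
    d=save(n,f"pics/{n}0.png");pickle.dump(d,open(n+".pkl","wb"))
    R=cv2.Rodrigues(np.array(d["rvec"],float))[0];print(n,-R.T@np.ravel(d["tvec"]),R[2])
s=read_state();print(s)
E
```

```text
top [ 396.04696385   66.58167943 1187.42382015] [ 0.12185742  0.0209923  -0.9923256 ]
side [975.48820009 997.71306386 809.309264  ] [-0.32504945 -0.72616349 -0.60582955]
{'clock': 0.1, 'joints': array([ 1.50760746e+00,  3.85459305e-01,  6.74492719e-03, -4.38272050e-04,
       -1.19401513e+00, -2.58577127e-01]), 'joint_vel': array([-0.00090229, -0.00049682,  0.00094909,  0.00229021, -0.00084152,
        0.00207591]), 'joint_efforts': array([-4.83455460e-04, -3.93318021e+01,  1.88931048e+01,  4.19795930e+00,
       -2.58349988e-03,  6.78159225e-06]), 'position': array([197.48197038, 592.41592664, 230.33591141]), 'ee_rot': array([ 9.87072790e-01, -1.60269562e-01, -1.08434944e-04,  9.81850529e-04]), 'contact_force': array([-0.54717389,  0.37058829,  0.42102257]), 'wrist_torque': array([-0.00227329,  0.00614791, -0.00681044]), 'grasp_force': 0.0, 'gripper_width': 85.6069948347616}
```

View pics/top0.png

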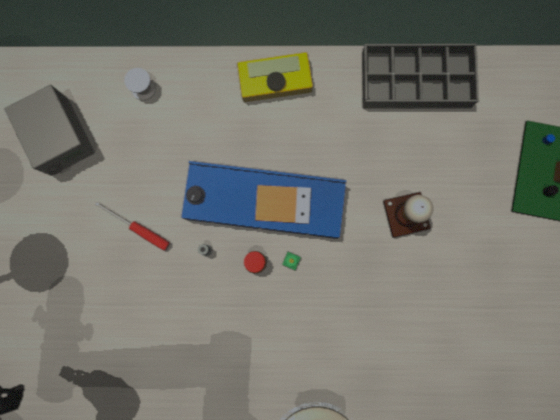

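View pics/side0.png

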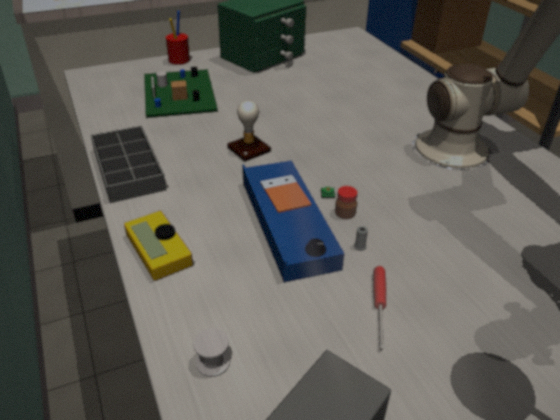

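The top view shows the blue ledge spanning columns 182–347 and rows 162–238, with the plate at (283,203) and its tinned end to the right at (303,204). The lamp is at (410,212), the jar at (255,262), the trimmer at (291,260), the shield at (205,249) and the dial at (195,195). Next I'll measure them.

```bash
cat > meas.py <<'E'
from h import *
def masks(im):
    h=cv2.cvtColor(im,cv2.COLOR_RGB2HSV);H,S,V=[h[...,i].astype(int) for i in range(3)]
    roi=np.zeros(H.shape,bool);roi[150:250,170:360]=1
    blue=(H>100)&(H<125)&(S>120)&roi
    cop=(H<25)&(S>130)&(V>120)&roi; cop[:, :215]=0; cop[228:]=0
    return blue,cop,H,S,V,roi
def big(m,n=1):
    c=cv2.findContours(m.astype(np.uint8),cv2.RETR_EXTERNAL,cv2.CHAIN_APPROX_NONE)[0]
    return max(c,key=cv2.contourArea)
def rect(pts):
    r=cv2.minAreaRect(pts[:,:2].astype(np.float32));return np.round(r[0],1),np.round(r[1],1),round(r[2],2),np.round(cv2.boxPoints(r),1).tolist()
def plate(d):
    blue,cop,H,S,V,roi=masks(d["image"])
    tin=(S<70)&(V>110)&roi
    # tinned pixels adjoining copper: inside hull of the ledge
    hull=np.zeros(H.shape,np.uint8);cv2.fillConvexPoly(hull,cv2.convexHull(big(blue)),1)
    hull=cv2.erode(hull,np.ones((5,5),np.uint8))
    t=(tin&(hull>0));tc=big(t)
    cc=big(cop)
    C=cast(d,cc,56.);T=cast(d,tc,56.)
    return blue,C,T
E
python3 - <<'E'
from meas import *
import pickle
d=pickle.load(open("top.pkl","rb"))
blue,C,T=plate(d)
print("cop",rect(C));print("tin",rect(T));print("all",rect(np.r_[C,T]))
L=big(blue);print("ledge@50",rect(cast(d,L,50.)))
print(cv2.approxPolyDP(cv2.convexHull(L),3,True).reshape(-1,2).tolist())
b=cv2.resize(d["image"][150:285,170:440],None,fx=2.9,fy=2.9,interpolation=cv2.INTER_CUBIC)
cv2.imwrite("pics/crop0.png",cv2.cvtColor(b,cv2.COLOR_RGB2BGR))
for n,p,z in(("jar",(255,262),65),("trim",(291,260),18),("shield",(205,247),50),("dial",(195,195),68),("lamp",(418,209),140),("lampfoot",(407,215),20)):print(n,cast(d,p,z).round())
E
```

```text
cop (array([550.8,  93.2]), array([81.2, 74.6]), 86.16, [[510.8999938964844, 55.20000076293945], [585.2999877929688, 50.20000076293945], [590.7999877929688, 131.1999969482422], [516.2999877929688, 136.1999969482422]])
tin (array([547.8,  34.9]), array([81.4, 36. ]), 0.24, [[507.0, 52.70000076293945], [507.20001220703125, 16.700000762939453], [588.5999755859375, 17.100000381469727], [588.4000244140625, 53.0]])
all (array([551. ,  75.3]), array([116.1,  81.9]), 85.54, [[505.6000061035156, 20.600000381469727], [587.2999877929688, 14.300000190734863], [596.2999877929688, 130.0], [514.7000122070312, 136.39999389648438]])
ledge@50 (array([561.8, 121.7]), array([356.7, 131.3]), 83.11, [[475.20001220703125, -47.5], [605.5999755859375, -63.20000076293945], [648.4000244140625, 290.8999938964844], [518.0999755859375, 306.6000061035156]])
[[190, 162], [343, 180], [339, 235], [183, 217]]
jar [[420. 138.  65.]]
trim [[426.  59.  18.]]
shield [[453. 252.  50.]]
dial [[567. 274.  68.]]
lamp [[ 529. -202.  140.]]
lampfoot [[ 530. -207.   20.]]
```

View pics/crop0.png

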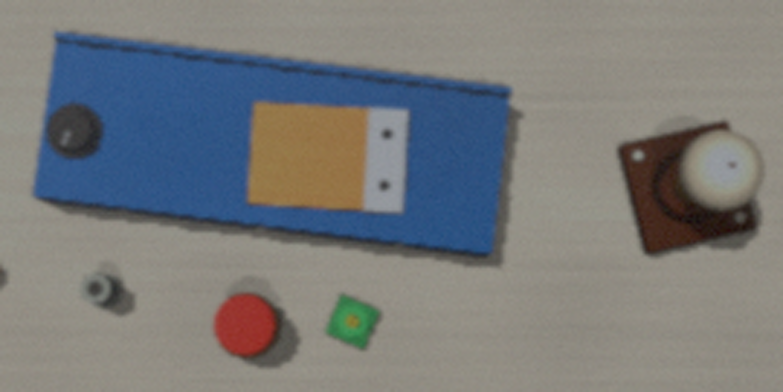

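The crop shows the plate's corners at (253,102), (408,108), (403,213) and (247,205). The lip runs from (60,38) to (510,92), so the tinned end is nearer to the lip. I'll move over it, square the tool to the ledge, then take a closer look with the wrist camera.

servo_tool(rotation=[[0, 0, 0.03], [0, 0, 0.03], [0, 0, 0.03], [0, 0, 0.03], [0, 0, 0.03]], slide=[[0.12, -0.21, 0], [0.24, -0.42, 0], [0.36, -0.64, 0], [0.47, -0.85, 0], [0.47, -0.85, 0]], grip=[1, 1, 1, 1, 1])

```text
clock: 0.72
position: [292.4, 420.1, 231.3]
ee_rot: [0.998, -0.068, -0.0, 0.0]
contact_force: [0.6, 0.8, 0.7]
gripper_width: 85.2
grasp_force: 0.0
```

servo_tool(rotation=[[0, 0, 0], [0, 0, 0], [0, 0, 0], [0, 0, 0], [0, 0, 0]], slide=[[0.12, -0.21, 0], [0.24, -0.42, 0], [0.36, -0.64, 0], [0.47, -0.85, 0], [0.47, -0.85, 0]], grip=[1, 1, 1, 1, 1])

```text
clock: 1.35
position: [386.3, 251.2, 231.1]
ee_rot: [0.998, -0.068, -0.0, 0.0]
contact_force: [-1.1, 0.3, 0.0]
gripper_width: 85.5
grasp_force: 0.0
```

servo_tool(rotation=[[0, 0, 0], [0, 0, 0], [0, 0, 0], [0, 0, 0], [0, 0, 0], [0, 0, 0]], slide=[[0.12, -0.21, 0], [0.24, -0.42, 0], [0.36, -0.64, 0.3], [0.47, -0.85, 0.6], [0.47, -0.85, 0.6], [0.47, -0.85, 0.6]], grip=[1, 1, 1, 1, 1, 1])

```text
clock: 2.1
position: [481.0, 83.5, 352.9]
ee_rot: [0.998, -0.067, 0.002, -0.001]
contact_force: [-0.5, -0.4, -1.7]
gripper_width: 85.4
grasp_force: 0.0
```

```bash
python3 - <<'E'
from h import *
import pickle
s=read_state();d=save("wrist","pics/wrist0.png");d["s"]=s;pickle.dump(d,open("wrist.pkl","wb"))
print(s["clock"],s["position"],s["ee_rot"],s["joints"].round(2));print(np.array(d["hand_eye"]).round(3))
E
```

```text
2.1 [480.96058774  83.46616001 352.86150127] [ 0.99774528 -0.06708325  0.00174903 -0.00106419] [ 0.51  0.08 -0.1   0.   -1.39  0.93]
[[ 0.00000e+00 -9.53000e-01 -3.01000e-01  7.68290e+01]
 [ 1.00000e+00  0.00000e+00 -0.00000e+00 -1.07000e-01]
 [ 0.00000e+00 -3.01000e-01  9.53000e-01 -1.42272e+02]
 [ 0.00000e+00  0.00000e+00  0.00000e+00  1.00000e+00]]
```

View pics/wrist0.png

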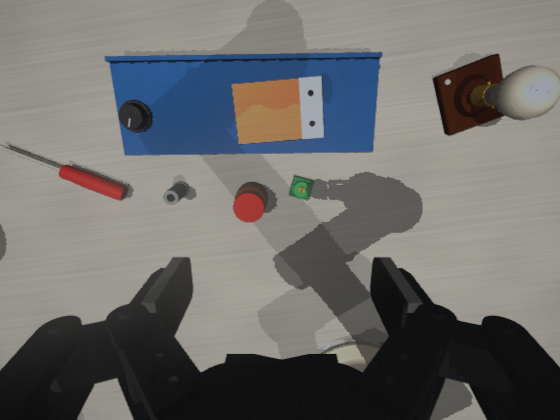

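In the wrist view the ledge's lip corners are at (107,57) and (382,53) and its front edge runs (125,155)–(373,151). The plate's corners are about (233,84), (322,76), (324,137) and (239,144).

```bash
cat >> h.py <<'E'
from scipy.spatial.transform import Rotation as Ro
def wext(d,s):
    T=np.eye(4);T[:3,:3]=Ro.from_quat(s["ee_rot"]).as_matrix();T[:3,3]=s["position"]
    M=np.linalg.inv(T@np.array(d["hand_eye"]));d["rvec"]=cv2.Rodrigues(M[:3,:3])[0];d["tvec"]=M[:3,3];return d
E
python3 - <<'E'
from h import *
import pickle
w=pickle.load(open("wrist.pkl","rb"));w=wext(w,w["s"]);t=pickle.load(open("top.pkl","rb"))
def L(d,out,inn):
    print("lip outer z60",cast(d,out,60)[:,:2].round(1).tolist(),"front z50",cast(d,inn,50)[:,:2].round(1).tolist())
L(w,[(107,57),(382,53)],[(125,155),(373,151)])
f=lambda p:[(x/2.9+170,y/2.9+150) for x,y in p]
L(t,f([(57,33),(511,87)]),f([(35,196),(492,252)]))
def P(p,d):
    c=cast(d,p,56)[:,:2];e=lambda i,j:(np.linalg.norm(c[i]-c[j]).round(1),np.degrees(np.arctan2(*(c[i]-c[j])[::-1])).round(1))
    print("plate TL,TR,BR,BL",c.round(1).tolist(),e(0,1),e(3,2),e(0,3),e(1,2),c.mean(0).round(1))
P([(233,84),(322,76),(324,137),(239,144)],w)
P(f([(253,102),(408,108),(403,213),(247,205)]),t)
E
```

```text
lip outer z60 [[645.6, 289.5], [602.8, -63.0]] front z50 [[518.5, 307.6], [476.5, -48.5]]
lip outer z60 [[645.6, 289.7], [604.1, -63.9]] front z50 [[518.5, 305.2], [477.0, -49.3]]
plate TL,TR,BR,BL [[592.0, 134.3], [586.0, 15.6], [506.4, 20.3], [512.7, 140.2]] (np.float64(118.9), np.float64(87.1)) (np.float64(120.1), np.float64(87.0)) (np.float64(79.5), np.float64(-4.2)) (np.float64(79.8), np.float64(-3.4)) [549.2  77.6]
plate TL,TR,BR,BL [[592.3, 135.9], [588.0, 15.5], [506.2, 19.4], [511.7, 139.6]] (np.float64(120.5), np.float64(88.0)) (np.float64(120.3), np.float64(87.4)) (np.float64(80.6), np.float64(-2.6)) (np.float64(81.9), np.float64(-2.7)) [549.6  77.6]
```

The two views agree to about 2 mm, and the sizes check out (plate 80×120 mm). The ledge corner is near (598.5, −63), the ledge y axis is at 83.2°, and the plate is turned about +4° with 25 mm to go to the lip. I'll descend in front of it.

servo_tool(rotation=[[0, 0, 0.0025], [0, 0, 0.0025], [0, 0, 0.0025], [0, 0, 0.0025]], slide=[[0.01, 0.01, -0.25], [0.01, 0.01, -0.5], [0.01, 0.01, -0.75], [0.01, 0.01, -0.75]], grip=[1, 1, 1, 1])

```text
clock: 2.65
position: [478.1, 84.6, 196.8]
ee_rot: [0.998, -0.058, -0.005, 0.003]
contact_force: [0.4, 0.1, 0.7]
gripper_width: 85.1
grasp_force: 0.0
```

servo_tool(rotation=[[0, 0, 0], [0, 0, 0], [0, 0, 0], [0, 0, 0], [0, 0, 0], [0, 0, 0]], slide=[[0, 0, -0.25], [0, 0, -0.5], [0, 0, -0.65], [0, 0, -0.7], [0, 0, -0.7], [0, 0, -0.7]], grip=[1, 1, 1, 1, 1, 1])

```text
clock: 3.4
position: [483.0, 85.7, 63.0]
ee_rot: [0.998, -0.058, 0.002, -0.001]
contact_force: [0.7, -0.4, 0.5]
gripper_width: 85.2
grasp_force: 0.0
```

```bash
python3 - <<'E'
from h import *
s=read_state();print(s["clock"],s["position"],s["ee_rot"])
d=get_image("wrist");cv2.imwrite("pics/w1.png",cv2.cvtColor(d["image"],cv2.COLOR_RGB2BGR))
E
```

```text
3.4 [483.00653053  85.73464966  63.0470389 ] [ 9.98292323e-01 -5.83866657e-02  1.65552013e-03 -8.33098776e-04]
```

View pics/w1.png

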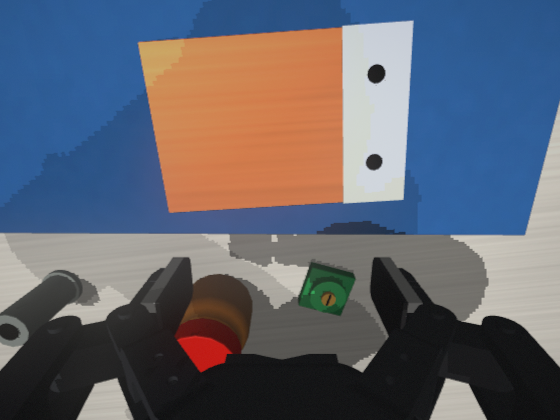

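The view shows the two fingertips straddling the plate's long side, and the ledge front edge level at row 235, so the tool is square to it. Lowering further.

servo_tool(rotation=[[0, 0, 0], [0, 0, 0], [0, 0, 0], [0, 0, 0]], slide=[[0.02, 0, -0.05], [0.02, 0, -0.1], [0.02, 0, -0.1], [0.02, 0, -0.1]], grip=[1, 1, 1, 1])

```text
clock: 3.95
position: [485.6, 84.8, 41.1]
ee_rot: [0.998, -0.059, -0.0, 0.0]
contact_force: [0.2, 0.9, 0.4]
gripper_width: 85.3
grasp_force: 0.0
```

servo_tool(rotation=[[0, 0, 0], [0, 0, 0], [0, 0, 0]], slide=[[0, 0, -0.01], [0, 0, -0.015], [0, 0, -0.015]], grip=[1, 1, 1])

```text
clock: 4.32
position: [485.6, 84.9, 38.3]
ee_rot: [0.998, -0.059, -0.0, 0.0]
contact_force: [-0.8, 0.3, 0.6]
gripper_width: 85.6
grasp_force: 0.0
```

```bash
python3 - <<'E'
from h import *
s=read_state();print(s["clock"],s["position"],s["contact_force"])
d=save("side","pics/s1f.png")
R=d["rvec"];
def pr(p):return cv2.projectPoints(np.array([p],float),np.array(R,float),np.array(d["tvec"],float),np.array(d["camera_matrix"]),None)[0].ravel().round()
print(pr(s["position"]))
u,v=pr(s["position"]).astype(int);im=d["image"][v-70:v+50,u-80:u+80]
cv2.imwrite("pics/s1.png",cv2.cvtColor(cv2.resize(im,None,fx=5,fy=5,interpolation=cv2.INTER_CUBIC),cv2.COLOR_RGB2BGR))
E
```

```text
4.325 [485.59732671  84.89650123  38.30221782] [-0.82628065  0.29030606  0.56058443]
[311. 193.]
```

View pics/s1.png

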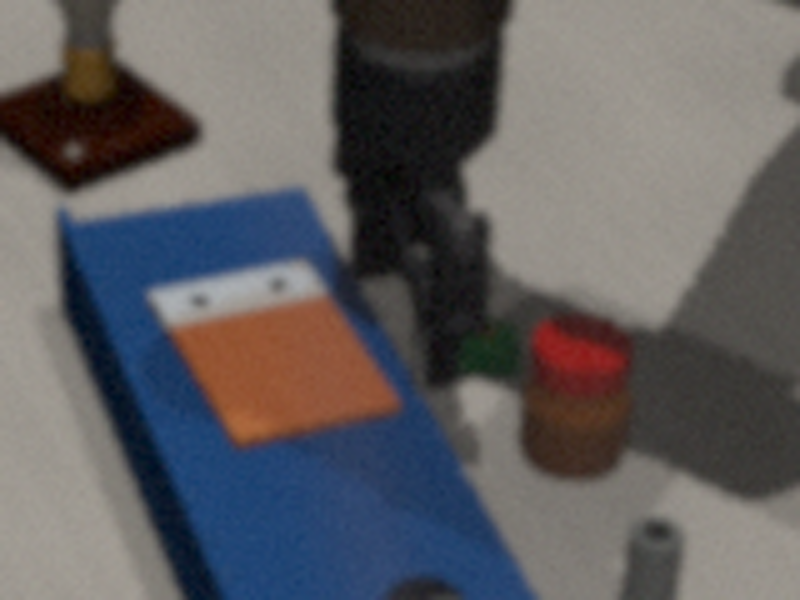

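The side crop shows the near fingertip at crop (438,380), right at the ledge's front edge and at about its top level. The jar, trimmer and shield are clear. I'll creep forward and watch the force.

servo_tool(rotation=[[0, 0, 0], [0, 0, 0], [0, 0, 0], [0, 0, 0]], slide=[[0.01, 0, 0], [0.02, -0.002, 0], [0.03, -0.004, 0], [0.03, -0.004, 0]], grip=[1, 1, 1, 1])

```text
clock: 4.88
position: [491.9, 84.1, 38.3]
ee_rot: [0.998, -0.059, 0.0, -0.0]
contact_force: [0.6, -0.1, -0.2]
gripper_width: 85.3
grasp_force: 0.0
```

servo_tool(rotation=[[0, 0, 0], [0, 0, 0], [0, 0, 0], [0, 0, 0]], slide=[[0.01, 0, 0], [0.02, -0.002, 0], [0.03, -0.004, 0], [0.03, -0.004, 0]], grip=[1, 1, 1, 1])

```text
clock: 5.38
position: [497.4, 83.2, 38.2]
ee_rot: [0.998, -0.059, -0.0, 0.0]
contact_force: [-0.4, 0.6, -0.4]
gripper_width: 85.5
grasp_force: 0.7
```

servo_tool(rotation=[[0, 0, 0], [0, 0, 0], [0, 0, 0], [0, 0, 0]], slide=[[0, 0, -0.004], [0, 0, -0.006], [0, 0, -0.008], [0, 0, -0.008]], grip=[1, 1, 1, 1])

```text
clock: 5.88
position: [497.4, 83.2, 36.9]
ee_rot: [0.998, -0.059, -0.0, 0.0]
contact_force: [-3.9, 0.1, 5.1]
gripper_width: 85.7
grasp_force: 2.7
```

Fingertips touched the ledge top at TCP z≈37, which fits the 13 mm offset. I'll raise 2 mm and push to the lip.

servo_tool(rotation=[[0, 0, 0], [0, 0, 0], [0, 0, 0], [0, 0, 0], [0, 0, 0], [0, 0, 0], [0, 0, 0]], slide=[[0, 0, 0.012], [0.015, -0.002, 0.012], [0.03, -0.004, 0.012], [0.045, -0.005, 0.012], [0.06, -0.007, 0.012], [0.075, -0.009, 0.012], [0.075, -0.009, 0.012]], grip=[1, 1, 1, 1, 1, 1, 1])

```text
clock: 6.75
position: [513.1, 81.4, 39.1]
ee_rot: [0.998, -0.059, 0.0, -0.0]
contact_force: [-0.5, -0.6, -1.0]
gripper_width: 85.8
grasp_force: 0.5
```

```bash
python3 - <<'E'
from h import *
s=read_state();print(s["clock"],s["position"],s["contact_force"])
d=get_image("wrist");cv2.imwrite("pics/w2.png",cv2.cvtColor(d["image"],cv2.COLOR_RGB2BGR))
E
```

```text
6.75 [513.13969918  81.4097787   39.05637226] [-0.51725927 -0.55492146 -0.98514691]
```

View pics/w2.png

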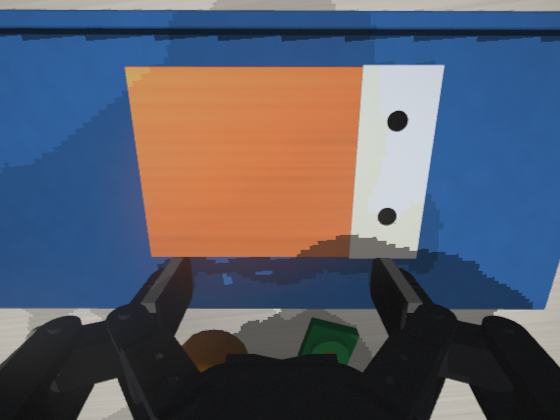

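The picture shows the plate squared by the two fingers: its far edge is level at row 67, the lip line at row 33, with a gap of about 11 mm. I'll push on until the force rises.

servo_tool(rotation=[[0, 0, 0], [0, 0, 0], [0, 0, 0], [0, 0, 0], [0, 0, 0]], slide=[[0.015, -0.002, 0], [0.03, -0.004, 0], [0.04, -0.005, 0], [0.045, -0.005, 0], [0.045, -0.005, 0]], grip=[1, 1, 1, 1, 1])

```text
clock: 7.42
position: [521.8, 80.5, 39.1]
ee_rot: [0.998, -0.059, 0.0, -0.0]
contact_force: [-2.9, -0.3, 0.1]
gripper_width: 85.0
grasp_force: 0.9
```

servo_tool(rotation=[[0, 0, 0], [0, 0, 0], [0, 0, 0]], slide=[[0.005, -0.001, 0], [0.01, -0.001, 0], [0.01, -0.001, 0]], grip=[1, 1, 1])

```text
clock: 7.8
position: [523.8, 80.3, 39.1]
ee_rot: [0.998, -0.059, 0.0, -0.0]
contact_force: [-2.0, 0.2, -0.6]
gripper_width: 85.3
grasp_force: 0.9
```

servo_tool(rotation=[[0, 0, 0], [0, 0, 0], [0, 0, 0]], slide=[[0.005, -0.001, 0], [0.01, -0.001, 0], [0.01, -0.001, 0]], grip=[1, 1, 1])

```text
clock: 8.18
position: [524.6, 80.1, 39.0]
ee_rot: [0.998, -0.059, -0.001, 0.0]
contact_force: [-5.0, 1.8, 1.4]
gripper_width: 85.6
grasp_force: 2.7
```

servo_tool(rotation=[[0, 0, 0], [0, 0, 0], [0, 0, 0]], slide=[[0.003, 0, 0], [0.006, 0, 0], [0.006, 0, 0]], grip=[1, 1, 1])

```text
clock: 8.55
position: [524.7, 80.0, 38.9]
ee_rot: [0.998, -0.059, -0.002, 0.0]
contact_force: [-7.0, 2.0, 3.8]
gripper_width: 85.3
grasp_force: 4.2
```

The fingers have stalled on the lip at about 7 N. I'll back away, lift, and swing round to the trailing end with the fingers half open and the tool turned −90°.

servo_tool(rotation=[[0, 0, 0], [0, 0, 0], [0, 0, 0], [0, 0, 0], [0, 0, 0], [0, 0, 0], [0, 0, 0]], slide=[[-0.03, 0, 0], [-0.08, 0.01, 0], [-0.08, 0.01, 0.1], [-0.08, 0.01, 0.3], [-0.08, 0.01, 0.5], [-0.08, 0.01, 0.7], [-0.08, 0.01, 0.7]], grip=[1, 1, 1, 1, 1, 0, 0])

```text
clock: 9.43
position: [513.1, 83.1, 183.0]
ee_rot: [0.998, -0.058, 0.004, -0.002]
contact_force: [0.2, -0.3, -0.8]
gripper_width: 51.5
grasp_force: 0.0
```

servo_tool(rotation=[[0, 0, -0.025], [0, 0, -0.05], [0, 0, -0.075], [0, 0, -0.1], [0, 0, -0.125], [0, 0, -0.125]], slide=[[0.08, 0.1, 0], [0.16, 0.2, 0], [0.24, 0.3, 0], [0.32, 0.4, 0], [0.38, 0.42, 0], [0.38, 0.42, 0]], grip=[0, 0, 0, 0, 0, 0])

```text
clock: 10.18
position: [586.7, 166.3, 177.6]
ee_rot: [0.9, -0.435, -0.001, 0.001]
contact_force: [-0.2, -0.4, 0.3]
gripper_width: 42.7
grasp_force: 0.0
```

servo_tool(rotation=[[0, 0, -0.025], [0, 0, -0.05], [0, 0, -0.075], [0, 0, -0.1], [0, 0, -0.125], [0, 0, -0.125], [0, 0, -0.125]], slide=[[0, 0, 0], [0, 0, 0], [0, 0, 0], [0, 0, 0], [0, 0, 0], [0, 0, 0], [0, 0, 0]], grip=[0, 0, 0, 0, 0, 0, 0])

```text
clock: 11.05
position: [586.4, 165.8, 178.9]
ee_rot: [-0.666, 0.746, 0.0, -0.0]
contact_force: [-0.7, -0.4, 1.1]
gripper_width: 42.7
grasp_force: 0.0
```

```bash
python3 - <<'E'
from h import *
import pickle
s=read_state();print(s["clock"],s["position"],s["ee_rot"],s["gripper_width"],s["joints"].round(2))
d=save("wrist","pics/w3.png");d["s"]=s;pickle.dump(d,open("w3.pkl","wb"))
E
```

```text
11.05 [586.43390727 165.84285032 178.93337468] [-6.65504864e-01  7.46393492e-01  6.84313227e-05 -1.63101085e-04] 42.658002928919004 [ 0.54  0.4  -0.11 -0.   -1.06 -0.66]
```

View pics/w3.png

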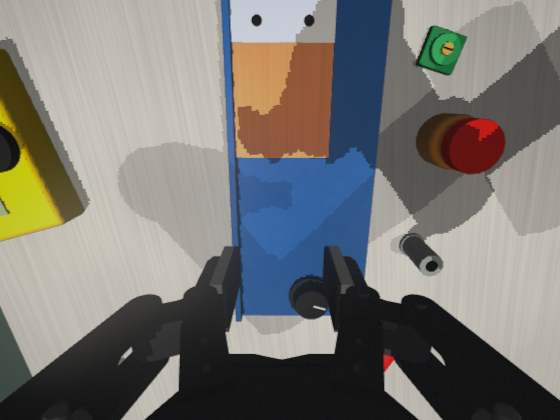

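The plate lies flush along the lip on the left, with its trailing corners at (237,158) and (329,157). The copper/tin boundary is at row 42 and the dial is at (312,296).

```bash
python3 - <<'E'
from h import *
import pickle
d=pickle.load(open("w3.pkl","rb"));d=wext(d,d["s"])
a=np.radians(83.2);uy=np.array([np.cos(a),np.sin(a)]);ux=np.array([uy[1],-uy[0]]);C=np.array([598.5,-63])
f=lambda p:np.c_[(p-C)@ux,(p-C)@uy].round(1).tolist()
print("trail,boundary",f(cast(d,[(237,158),(329,157),(233,42),(336,43)],56)[:,:2]))
print("dial",f(cast(d,[(312,292)],68)[:,:2]),"tcp",f(d["s"]["position"][None,:2]))
q=Ro.from_quat(d["s"]["ee_rot"]).as_matrix();print(np.degrees(np.arctan2(q[1,1],q[0,1])),np.degrees(np.arctan2(ux[1],ux[0])))
E
```

```text
trail,boundary [[-1.1, 193.7], [-80.6, 192.4], [-1.5, 103.2], [-81.5, 103.6]]
dial [[-69.2, 319.3]] tcp [[-39.1, 225.8]]
173.44213786555522 -6.800000000000001
```

Everything agrees: trailing edge at y≈193 mm, plate flush, tool square. Descending behind it, shifted 3 mm away from the lip for finger clearance.

servo_tool(rotation=[[0, 0, 0], [0, 0, 0], [0, 0, 0], [0, 0, 0], [0, 0, 0]], slide=[[-0.015, 0, -0.25], [-0.015, 0, -0.5], [-0.015, 0, -0.62], [-0.015, 0, -0.62], [-0.015, 0, -0.62]], grip=[0, 0, 0, 0, 0])

```text
clock: 11.72
position: [584.8, 166.5, 56.4]
ee_rot: [-0.665, 0.747, -0.0, 0.001]
contact_force: [-0.1, 0.1, 1.0]
gripper_width: 42.9
grasp_force: 0.0
```

servo_tool(rotation=[[0, 0, 0], [0, 0, 0], [0, 0, 0], [0, 0, 0]], slide=[[0, 0, -0.01], [0, 0, -0.02], [0, 0, -0.025], [0, 0, -0.025]], grip=[0, 0, 0, 0])

```text
clock: 12.22
position: [583.8, 166.1, 50.2]
ee_rot: [-0.664, 0.747, 0.0, 0.0]
contact_force: [-0.2, 0.1, -0.1]
gripper_width: 42.9
grasp_force: 0.0
```

servo_tool(rotation=[[0, 0, 0], [0, 0, 0], [0, 0, 0]], slide=[[0, 0, -0.005], [0, 0, -0.01], [0, 0, -0.01]], grip=[0, 0, 0])

```text
clock: 12.6
position: [583.9, 166.1, 48.3]
ee_rot: [-0.664, 0.747, -0.0, 0.0]
contact_force: [-0.6, -0.2, 1.9]
gripper_width: 42.6
grasp_force: 0.8
```

servo_tool(rotation=[[0, 0, 0], [0, 0, 0], [0, 0, 0]], slide=[[0, 0, -0.005], [0, 0, -0.01], [0, 0, -0.01]], grip=[0, 0, 0])

```text
clock: 12.98
position: [583.9, 166.1, 48.2]
ee_rot: [-0.665, 0.747, -0.0, 0.0]
contact_force: [-3.7, 0.5, 10.5]
gripper_width: 42.7
grasp_force: 5.7
```

Ledge contact is at TCP z 48.3. I'll raise to about 50 and push along the lip.

servo_tool(rotation=[[0, 0, 0], [0, 0, 0], [0, 0, 0], [0, 0, 0], [0, 0, 0], [0, 0, 0], [0, 0, 0], [0, 0, 0]], slide=[[0, 0, 0.019], [-0.005, -0.04, 0.019], [-0.01, -0.08, 0.019], [-0.014, -0.12, 0.019], [-0.019, -0.16, 0.019], [-0.024, -0.2, 0.019], [-0.03, -0.25, 0.019], [-0.03, -0.25, 0.019]], grip=[0, 0, 0, 0, 0, 0, 0, 0])

```text
clock: 13.98
position: [577.6, 114.9, 50.0]
ee_rot: [-0.664, 0.748, -0.0, -0.0]
contact_force: [-0.4, -0.2, -0.0]
gripper_width: 42.7
grasp_force: 0.0
```

servo_tool(rotation=[[0, 0, 0], [0, 0, 0], [0, 0, 0], [0, 0, 0], [0, 0, 0], [0, 0, 0], [0, 0, 0]], slide=[[-0.005, -0.04, 0], [-0.01, -0.08, 0], [-0.014, -0.12, 0], [-0.019, -0.16, 0], [-0.024, -0.2, 0], [-0.03, -0.25, 0], [-0.03, -0.25, 0]], grip=[0, 0, 0, 0, 0, 0, 0])

```text
clock: 14.85
position: [571.1, 64.7, 49.7]
ee_rot: [-0.664, 0.748, 0.0, -0.001]
contact_force: [0.1, 0.4, -0.9]
gripper_width: 42.8
grasp_force: 0.0
```

```bash
python3 - <<'E'
from h import *
import pickle
s=read_state();print(s["clock"],s["position"],s["contact_force"])
d=save("wrist","pics/w4.png");d["s"]=s;pickle.dump(d,open("w4.pkl","wb"))
E
```

```text
14.85 [571.08158336  64.68634304  49.71446373] [ 0.14896057  0.37388139 -0.9438513 ]
```

View pics/w4.png

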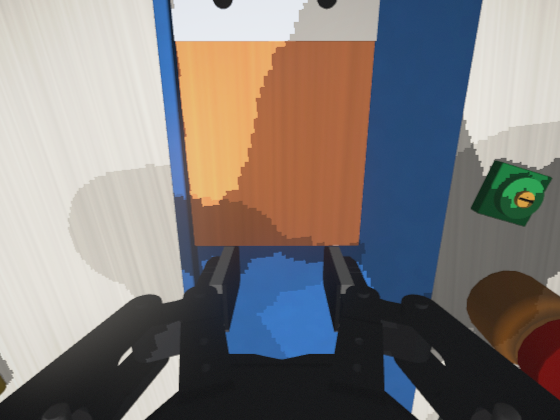

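The plate is still flush with the lip; the trailing edge is at row 246 (columns 194–360) against the fingers, and the tin boundary is at row 41.

```bash
python3 - <<'E'
from h import *
import pickle
d=pickle.load(open("w4.pkl","rb"));d=wext(d,d["s"])
a=np.radians(83.2);uy=np.array([np.cos(a),np.sin(a)]);ux=np.array([uy[1],-uy[0]]);C=np.array([598.5,-63])
f=lambda p:np.c_[(p-C)@ux,(p-C)@uy].round(1).tolist()
print(f(cast(d,[(194,246),(360,246),(177,41),(377,41)],56)[:,:2]),f(d["s"]["position"][None,:2]))
E
```

```text
[[-0.4, 112.3], [-81.0, 112.4], [-1.2, 22.7], [-80.8, 22.7]] [[-42.3, 123.5]]
```

The lead edge is now at −7.6 mm; 31 mm more puts it at about −39.

servo_tool(rotation=[[0, 0, 0], [0, 0, 0], [0, 0, 0], [0, 0, 0], [0, 0, 0], [0, 0, 0]], slide=[[-0.004, -0.03, 0], [-0.007, -0.06, 0], [-0.011, -0.09, 0], [-0.015, -0.12, 0], [-0.018, -0.155, 0], [-0.018, -0.155, 0]], grip=[0, 0, 0, 0, 0, 0])

```text
clock: 15.65
position: [568.0, 34.2, 50.0]
ee_rot: [-0.664, 0.748, -0.0, -0.0]
contact_force: [-0.7, -0.0, -0.7]
gripper_width: 42.8
grasp_force: 0.0
```

servo_tool(rotation=[[0, 0, 0], [0, 0, 0], [0, 0, 0], [0, 0, 0], [0, 0, 0], [0, 0, 0], [0, 0, 0], [0, 0, 0]], slide=[[0.002, 0.02, 0], [0.01, 0.08, 0], [0.02, 0.15, 0], [0.02, 0.15, 0.1], [0.02, 0.15, 0.3], [0.02, 0.15, 0.5], [0.02, 0.15, 0.7], [0.02, 0.15, 0.7]], grip=[0, 0, 0, 0, 0, 0, 0, 0])

```text
clock: 16.65
position: [574.4, 66.8, 194.0]
ee_rot: [-0.665, 0.747, -0.002, 0.004]
contact_force: [0.3, -0.0, -1.5]
gripper_width: 42.9
grasp_force: 0.0
```

```bash
python3 - <<'E'
from h import *
import pickle
s=read_state();print(s["clock"],s["position"],s["contact_force"])
d=save("wrist","pics/w5.png");d["s"]=s;pickle.dump(d,open("w5.pkl","wb"))
E
```

```text
16.65 [574.44307154  66.78025432 194.00410807] [ 0.27568048 -0.04283259 -1.50945351]
```

View pics/w5.png

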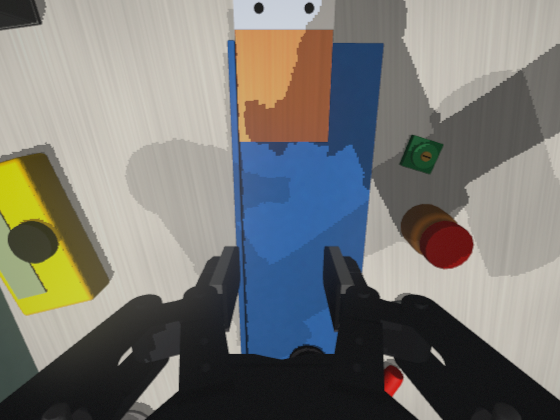

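The ledge's open end is at row 43, the tin boundary beyond it at row 29, and the trailing edge at row 142. The plate is flush with the lip. One numeric check before handing in.

```bash
python3 - <<'E'
from h import *
import pickle
d=pickle.load(open("w5.pkl","rb"));d=wext(d,d["s"])
a=np.radians(83.2);uy=np.array([np.cos(a),np.sin(a)]);ux=np.array([uy[1],-uy[0]]);C=np.array([598.5,-63])
f=lambda p:np.c_[(p-C)@ux,(p-C)@uy].round(1).tolist()
print(f(cast(d,[(240,142),(328,142),(235,29),(333,29)],56)[:,:2]),"end",f(cast(d,[(340,43),(383,43)],50)[:,:2]))
E
```

```text
[[-1.3, 82.4], [-80.4, 82.1], [-0.7, -8.2], [-80.0, -8.3]] end [[-87.3, 0.9], [-123.1, 0.8]]
```

The overhang is about 39 mm (27–52 allowed) and the plate is flush, with the arm clear.

```bash
python3 -c "
from h import *
print(job_done())"
```

```text
the job is handed in; nothing more can be done
None
```

The job is handed in: the plate lies flat against the lip with its leading edge about 39 mm past the open end (the tinned strip plus about 9 mm of copper), and the arm has backed away; the hand-in returned no verdict.

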